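# Dry-lay a small backup power supply on its base board

### The job

Lay out the small battery supply on the white board, whose front is the edge with the dark grip slot. Stand the blue cell midway between the orange charge controller and the grey meter with the green display, its long side running front to back, and lay the green balancer board centred lengthwise on top of it; stand the round contactor straight in front of the orange controller and the red fuse block crosswise straight behind the blue cell, each with a gap of about 4 cm. Keep everything square with the board, set the parts down without dropping them, and leave the grey spent cell and the yellow multimeter where they lie.

Things in the scene. Friction and masses are not known exactly. Their poses are not given: they have to be found in the camera images.
- board: White plastic board fixed flat on the table, 270 mm (x) x 290 mm (y), 8 mm thick; a dark 95 x 16 mm grip slot (flush mark) lies along its front edge, the one nearest the robot. Origin: centre of its underside, on the table; x points from front to back (away from the robot), y to the left seen from the front, z up. Turned up to 0.2 rad. Parts go on its upper face, 8 mm above the origin.
- controller: Orange charge controller with dark fins on top, screwed to the board, 70 mm (x, front to back) x 60 mm (y), 38 mm high over the fins. Origin: centre of its underside, z up. On the board's face; axes parallel to the board's. It stands 100 mm left or right of the board's middle line and 10 mm behind the board's centre; which side differs from start to start.
- meter: Grey energy meter with a green display in a dark frame on top, screwed to the board, 70 mm (x) x 60 mm (y), 30 mm high. Origin: centre of its underside, z up. On the board's face; axes parallel to the board's. It stands level with the controller on the board's other side, 200 mm between their centres.
- cell: Loose blue battery cell block with copper patches at the ends of its top, a box 80 mm (x) x 44 mm (y) x 50 mm high, about 0.4 kg; upright at the start, top and underside flat. Origin: centre of its underside, z up. x along the long side; either end may face front.
- balancer: Loose green circuit board on a black plate, 70 mm (x) x 36 mm (y) x 12 mm thick (chips on top to 14 mm), about 70 g, lying flat, green side up. Origin: centre of its underside, z up. x along the long side; either end may face front.
- contactor: Loose round contactor: black upright cylinder, 50 mm across, 50 mm high, with a yellow band and a bright top with two brass studs 4 mm high (seen only), about 0.25 kg. Origin: centre of its underside, z up.
- fuse: Loose red fuse block with two brass screws and a bright plate on top, a box 60 mm (x) x 30 mm (y) x 28 mm high, about 90 g. Origin: centre of its underside, z up. x along the long side. In its final place the long side runs left to right across the board.
- spent_cell: Grey spent cell, the same size and shape as the blue one (80 x 44 x 50 mm), loose on the table among the parts; to be left alone. Origin: centre of its underside, z up. x along the long side.
- multimeter: Yellow hand-held multimeter with a green display and a dark dial, 170 mm (x) x 80 mm (y) x 34 mm high (dial to 42 mm), loose on the table to the robot's right; to be left alone. Origin: centre of its underside, z up.
Mind the look-alikes: they are no part of the job. Of the things shaped like the fuse, the red one is meant.

How it is judged:
By the outcome, as a careful person would: the job done as asked, in the order asked, and still so for the second after the job is handed in, with the robot touching nothing.
It also fails if it takes over 120 s, if anything falls off the work surface, if the arm or the gripper's body presses on something with over 40 N, if the wrist force passes 120 N, or if a joint passes its speed limit or range.

### The arm

A 6-joint arm with a two-finger parallel gripper is mounted at the origin on the work surface. World frame = base frame: x ahead of the robot, y to its left, z up, the work surface at z = 0. Lengths are in m, angles in degrees, forces in N, time in s.
With the tool pointing down it reaches from about 0.25 to 0.725 m from the base axis. Payload 9.7 kg.
Tool frame: the origin (TCP) lies at the very end of the fingers, on their centre line; the grasp point (between the pads) lies grasp_offset behind it (grasp_offset is the distance from the TCP to the grasp point, in m); z points along the fingers, y is the line along which they close (so a half turn about z gives the same grasp; the last joint's range is limited). The gripper opens to 85 mm and grips with 20 to 120 N. Pads are 22 mm wide; open, the fingers measure 114 mm over their backs; the gripper's body (76 mm by 85 mm) begins 54 mm behind the grasp point. The pads swing forward as they close: fully open they stand 13 mm farther back than shut.
Start: joints at [-76.662, 4.979, 10.078, 95.1, 0, 90], TCP at [0.127, -0.535, 0.231] pointing down, gripper open.
Joint ranges: [-179.16, 179.16], [-48.56, 103.87], [-65.8, 70.77], [-126.05, 130.52], [-82.76, 87.17], [-180, 180]. Speed limits (degrees/s): [127.2, 127.2, 147.25, 180, 180, 180].

### API

Orientations are given as [roll, pitch, yaw] about the fixed x, y, z axes, in that order (R = Rz(yaw) Ry(pitch) Rx(roll)).
In Python, from workcell import get_obs, camera, calibration, job_done, recognise, cut_out, mark_of, grasp_offset gives the robot as it stands.
- The arm moves only by the tool servo_tool, never from a script. Its argument "moves" is a list of rows, each a list of 3 entries, a list of its own where there are three numbers: the turn, a rotation vector about the tool's x, y, z in degrees, then the shift along the tool's x, y, z in m, then the opening in per cent of the stroke, from 0 (shut) to 100 (fully open). In form: [[[ax, ay, az], [x, y, z], claw], ...]. A call has 1 to 12 rows; each row shifts and turns the commanded pose from where the row before left it, along the tool's axes as they then stand; what a row does not reach is not made up. A row lasts 1/10 s, in which the tool goes at most 50 mm and 8.59 degrees, less where a joint would pass 70% of its speed; a pose out of reach is approached as far as the arm can. A call is refused whole if a number of a shift passes 0.05 or a number of a turn 8.59, either way. A call with a gripper value outside its range is refused whole. The fingers move at their own pace and stop on an object; "force" is the grip in N (left out, the last holds). Time passes only in rows, so rows that do not move let the fingers close. It gives the time, the measured TCP pose, the force, the opening and the grip force at its end, in the units of the state.
- get_obs(): the state, without advancing time (a new reading comes with each control period).
- camera(name): name is "side" or "top" or "wrist"; returns (picture, depth): 384x512x3 uint8, red, green, blue; 384x512 float32, m along the optical axis (not along the pixel's ray), 0 where there is no reading.
- calibration(name): a dict with "camera_matrix" (3x3 intrinsics, pixels), "R" (3x3) and "t" (3): a world point X has camera coordinates R X + t. Camera axes: x right, y down, z forward; pixel columns grow to the right and rows downward; lengths in m; the calibration is good to about 2 mm. A picture is of the moment at which its call begins: read the wrist's pose just before it. calibration takes no time and is no camera call; for the wrist camera it gives the pose at the moment of the call.
- job_done(): hands the job in; it is judged then, once.
Trained networks look in the newest picture that a camera, given by its name, has taken for a name from the list of things; names that differ only in an ending like _2 or _b are one class to them, and where a whole thing is asked for, a point or a joint stands for the part that bears it (a point fixed in the world has none). Each returns a list of dicts, best first, with "score" (0 to 1); they miss things now and then, are a little off and sometimes report something else, mostly with a low value. They report only what shows in the picture. A call takes as long as a camera call. They do not tell look-alikes from the thing itself.
- recognise(name, camera): "xyz" ([x, y, z] in m, in the coordinates of the camera as it stood for that picture, good to about 4 mm: the middle of the surface that is visible of it).
- cut_out(name, camera): "mask" (384x512 bool, what is visible of it).
- mark_of(name, camera): "xyz" ([x, y, z] in m, in the coordinates of the camera as it stood for that picture, good to about 4 mm: a listed point, or the origin of a listed thing).
The state is a dict: "time": time; "q": joint angles; "qd": joint speeds; "joint_efforts": joint torques, N m; "ee_pos": TCP position; "tcp_rot": TCP orientation; "wrist_force": force on the tool from outside, world axes, zero at the start; "torque": the same for the moment, N m; "opening": finger opening in m; "grasp_force": force on a finger pad.
Only numpy, scipy, OpenCV 4.12 (cv2) and the standard library are available. Lean on these libraries where they do the work, as an engineer would, in place of code of your own. Each camera call takes 0.05 s, during which the arm holds its last target. There are 200 camera calls.

## Working session

There is one attempt and no reset: what is moved stays moved. The work goes in short steps, Python scripts to look and compute and a tool call to move; the robot and the scene stay as the last step left them, time stands still between calls to the robot, and variables do not carry over. Pictures are saved under pics/ and viewed, at most 14 in all, crops included, and the job is handed in when it is done.

Besides the shell and the picture viewer there is one more tool, called after ">>>" as name(argument=value, ...) on one line, values as JSON. servo_tool: Moves the arm, as the interface text tells. Its arguments: {"type":"object","properties":{"moves":{"type":"array"},"force":{"type":"number"}},"required":["moves"]}

```bash
mkdir -p pics; ls; cat > h.py <<'E'
import numpy as np,cv2
from workcell import *
def snap(n,f):
    p,d=camera(n); cv2.imwrite('pics/'+f,cv2.cvtColor(p,cv2.COLOR_RGB2BGR)); np.savez('/tmp/%s.npz'%n,p=p,d=d); return p,d
def toworld(c,X): return np.array(c['R']).T@(np.asarray(X).reshape(-1,3)-np.array(c['t'])).T
def cloud(c,d):
    K=np.array(c['camera_matrix']);v,u=np.indices(d.shape)
    X=np.stack([(u-K[0,2])/K[0,0]*d,(v-K[1,2])/K[1,1]*d,d],-1)
    return (X-np.array(c['t']))@np.array(c['R'])
E
python3 - <<'E'
from h import *
for n in('top','side'):
    p,d=snap(n,n+'0.png');c=calibration(n)
    print(n,np.round(c['camera_matrix'],1).tolist(),np.round(c['R'],3).tolist(),np.round(c['t'],3).tolist())
    if n=='top':
        for k in 'board controller meter cell balancer contactor fuse spent_cell multimeter'.split():
            for r in cut_out(k,n)[:3]:
                m=r['mask'];W=cloud(c,d)[m&(d>0)];v,u=np.nonzero(m)
                print(k,round(r['score'],2),'px',int(u.mean()),int(v.mean()),m.sum(),np.round(np.median(W,0),3),np.round(p[m].mean(0)))
o=get_obs();print(o['time'],grasp_offset,o['ee_pos'],o['tcp_rot'],o['opening'])
E
```

```text
pics
top [[417.2, 0.0, 251.7], [0.0, 417.2, 202.4], [0.0, 0.0, 1.0]] [[0.012, -0.999, 0.03], [-0.996, -0.014, -0.083], [0.083, -0.028, -0.996]] [-0.039, 0.573, 1.068]
board 0.56 px 229 206 9705 [0.556 0.027 0.008] [231. 226. 209.]
controller 0.78 px 267 197 673 [ 0.586 -0.071  0.042] [201. 111.  37.]
meter 0.86 px 190 204 634 [0.564 0.126 0.038] [104. 119.  99.]
balancer 0.57 px 125 178 366 [0.634 0.302 0.012] [ 73. 145.  77.]
contactor 0.25 px 414 212 2057 [ 0.551 -0.458  0.033] [155. 129.  12.]
fuse 0.88 px 322 156 239 [ 0.699 -0.219  0.027] [ 84. 151. 127.]
fuse 0.84 px 348 182 323 [ 0.63  -0.286  0.027] [181.  66.  44.]
fuse 0.75 px 367 147 317 [ 0.723 -0.34   0.027] [189. 109. 110.]
spent_cell 0.76 px 70 215 747 [0.533 0.427 0.049] [79. 74. 70.]
multimeter 0.64 px 414 212 2079 [ 0.552 -0.459  0.033] [156. 129.  12.]
side [[358.1, 0.0, 252.2], [0.0, 358.1, 189.9], [0.0, 0.0, 1.0]] [[0.975, -0.222, -0.011], [-0.156, -0.647, -0.747], [0.158, 0.73, -0.665]] [-0.572, 0.107, 1.124]
0.55 0.0187 [ 0.12686214 -0.53515432  0.23128675] [-1.79999497e+02  2.82923648e-03  1.33382761e+01] 0.08544917849909482
```

View pics/top0.png

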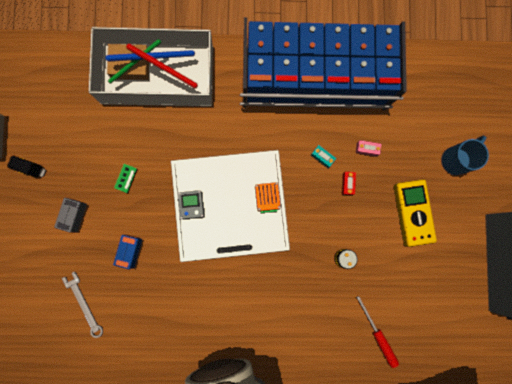

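View pics/side0.png

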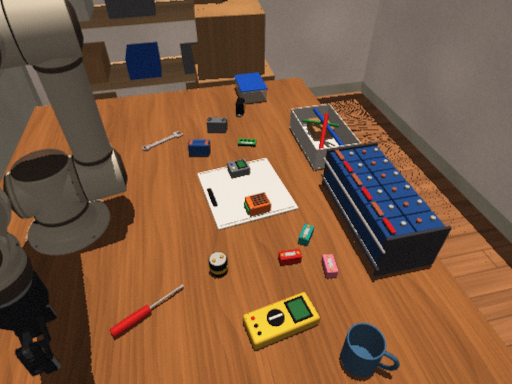

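The top view shows the board with its slot at (234,248), controller at (267,197) and meter at (190,204). The cell is at (127,251), the balancer at (125,178), the contactor at (347,259) and the spent cell at (70,215). Fuse-shaped things are teal (322,156), red (349,183) and pink (369,147). Red at (349,183) fits the description, and I'll confirm it in a crop.

```bash
cat > m.py <<'E'
from h import *
z=np.load('/tmp/top.npz');p,d=z['p'],z['d'];c=calibration('top');W=cloud(c,d)
cv2.imwrite('pics/fusecrop.png',cv2.cvtColor(cv2.resize(p[120:285,295:405],None,fx=3.5,fy=3.5,interpolation=cv2.INTER_CUBIC),cv2.COLOR_RGB2BGR))
hsv=cv2.cvtColor(p,cv2.COLOR_RGB2HSV)
def rect(name,u,v,r,zlo,zhi):
    m=np.zeros(d.shape,bool);m[v-r:v+r,u-r:u+r]=1
    m&=(W[...,2]>zlo)&(W[...,2]<zhi)
    P=W[m];(cx,cy),(a,b),t=cv2.minAreaRect((P[:,:2]*1000).astype(np.float32))
    if a<b:a,b,t=b,a,t+90
    print(name,m.sum(),'c',round(cx),round(cy),'mean',np.round(P.mean(0)*1000,1),'size',round(a),round(b),'long-axis yaw',round((t+90)%180-90,1))
rect('cell',127,251,24,.04,.06)
rect('bal',125,178,22,.006,.02)
rect('cont',347,259,18,.04,.06)
rect('fuse',349,183,20,.02,.035)
rect('ctrl',267,197,24,.03,.055)
rect('meter',190,204,20,.03,.048)
# board: white mask
m=((hsv[...,1]<60)&(hsv[...,2]>170)).astype(np.uint8);m[:, :160]=0;m[:,300:]=0;m[:140]=0;m[275:]=0
n,l,s,_=cv2.connectedComponentsWithStats(m);k=1+np.argmax(s[1:,4])
ct=max(cv2.findContours((l==k).astype(np.uint8),0,2)[0],key=cv2.contourArea).reshape(-1,2)
K=np.array(c['camera_matrix']);R=np.array(c['R']);t=np.array(c['t'])
r=np.c_[(ct-K[[0,1],[2,2]])/K[0,0],np.ones(len(ct))]@R;o=-R.T@t
B=o+r*((.008-o[2])/r[:,2])[:,None]
(cx,cy),(a,b),th=cv2.minAreaRect((B[:,:2]*1000).astype(np.float32));print('board',cx,cy,a,b,th, 'med z',np.median(W[l==k][:,2]))
E
python3 m.py
```

```text
cell 582 c 443 286 mean [443.  284.7  49. ] size 81 45 long-axis yaw -13.8
bal 378 c 642 301 mean [634.9 303.   12. ] size 85 38 long-axis yaw -19.7
cont 307 c 430 -275 mean [ 430.7 -274.8   49.7] size 48 47 long-axis yaw -45.5
fuse 276 c 646 -280 mean [ 630.6 -286.7   27.4] size 103 55 long-axis yaw 27.5
ctrl 625 c 587 -72 mean [588.4 -71.   42.1] size 74 60 long-axis yaw 6.6
meter 629 c 566 127 mean [565.5 126.8  37.9] size 70 60 long-axis yaw 6.5
board 567.4449462890625 26.390396118164062 268.03692626953125 288.1030578613281 6.678716659545898 med z 0.007591264056113074
```

View pics/fusecrop.png

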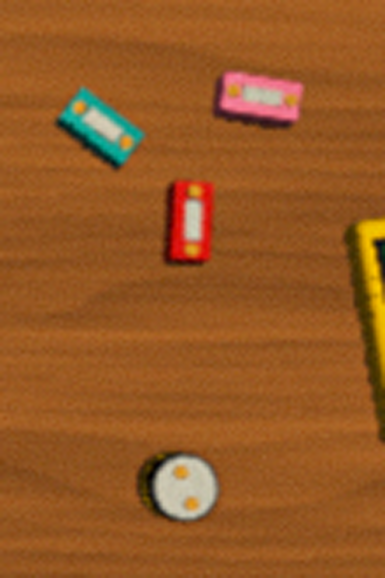

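The crop shows three look-alikes: teal, pink and red. Red, at crop (192,222) or full picture (350,183), is the fuse. The board fit agrees with the controller and meter within about 1 mm, with a yaw of 6.6°.

```bash
cat > plan.py <<'E'
import sys
from h import *
from scipy.spatial.transform import Rotation as Ro
x,y,z,yaw=map(float,sys.argv[1:5]);o=get_obs()
R=Ro.from_euler('xyz',o['tcp_rot'],degrees=True)
az=-((yaw-o['tcp_rot'][2]+90)%180-90)
R2=Ro.from_euler('xyz',[180,0,o['tcp_rot'][2]-az],degrees=True)
print('t',o['time'],'az',round(az,2),'then shift mm',np.round(R2.inv().apply(np.array([x,y,z])-o['ee_pos'])*1000,1),'tilt rotvec',np.round((R.inv()*Ro.from_euler('xyz',[180,0,o['tcp_rot'][2]],degrees=True)).as_rotvec(degrees=True),2),'open',round(o['opening'],4),'q6',round(o['q'][5],1),'F',np.round(o['wrist_force'],1))
E
python3 plan.py 0.443 0.2855 0.18 -13.8
```

```text
t 0.55 az 27.14 then shift mm [ 111.3 -872.4   51.3] tilt rotvec [-0.  0. -0.] open 0.0854 q6 90.0 F [0.3 0.3 0.7]
```

>>> servo_tool(moves=[[[0, 0, 6.8], [0, 0, 0], 100], [[0, 0, 6.8], [0, 0, 0], 100], [[0, 0, 6.8], [0, 0, 0], 100], [[0, 0, 6.7], [0, 0, 0], 100], [[0, 0, 0], [0.005, -0.04, 0], 100], [[0, 0, 0], [0.005, -0.04, 0], 100], [[0, 0, 0], [0.005, -0.04, 0], 100], [[0, 0, 0], [0.005, -0.04, 0], 100], [[0, 0, 0], [0.005, -0.04, 0], 100], [[0, 0, 0], [0.005, -0.04, 0], 100], [[0, 0, 0], [0.005, -0.04, 0], 100], [[0, 0, 0], [0.005, -0.04, 0], 100]])

```text
time: 1.75
ee_pos: [0.242, -0.2324, 0.2314]
tcp_rot: [180.0, -0.0, -13.8]
wrist_force: [1.0, -0.4, 0.0]
opening: 0.0856
grasp_force: 0.0
```

>>> servo_tool(moves=[[[0, 0, 0], [0.005, -0.04, 0], 100], [[0, 0, 0], [0.005, -0.04, 0], 100], [[0, 0, 0], [0.005, -0.04, 0], 100], [[0, 0, 0], [0.005, -0.04, 0], 100], [[0, 0, 0], [0.005, -0.04, 0], 100], [[0, 0, 0], [0.005, -0.04, 0], 100], [[0, 0, 0], [0.005, -0.04, 0], 100], [[0, 0, 0], [0.005, -0.04, 0.005], 100], [[0, 0, 0], [0.005, -0.04, 0.01], 100], [[0, 0, 0], [0.005, -0.04, 0.01], 100], [[0, 0, 0], [0.005, -0.04, 0.01], 100], [[0, 0, 0], [0.005, -0.04, 0.01], 100]])

```text
time: 2.95
ee_pos: [0.3627, 0.0278, 0.2068]
tcp_rot: [-171.1, 0.1, -2.5]
wrist_force: [-0.5, -0.2, -0.6]
opening: 0.0853
grasp_force: 0.0
```

```bash
python3 plan.py 0.443 0.2855 0.18 -13.8; cat > wr.py <<'E'
import sys
from h import *
# wrist look: zlo zhi cx cy r(mm): rectangle of points in this height band
zlo,zhi,cx,cy,r=map(float,sys.argv[1:6]);c=calibration('wrist');p,d=snap('wrist',sys.argv[6]);W=cloud(c,d)*1000
m=(d>0)&(W[...,2]>zlo)&(W[...,2]<zhi)&(np.hypot(W[...,0]-cx,W[...,1]-cy)<r)
P=W[m];(x,y),(a,b),t=cv2.minAreaRect(P[:,:2].astype(np.float32))
if a<b:a,b,t=b,a,t+90
print(m.sum(),'c',round(x,1),round(y,1),'mean',np.round(P.mean(0),1),'size',round(a,1),round(b,1),'yaw',round((t+90)%180-90,2))
E
python3 wr.py 42 60 443 285 60 w1.png
```

```text
t 2.95 az 11.32 then shift mm [  16.6 -269.4   26.8] tilt rotvec [-8.86  0.14 -0.01] open 0.0853 q6 179.9 F [-0.5 -0.2 -0.6]
2905 c 440.7 285.7 mean [441.8 281.8  50.9] size 80.9 46.0 yaw -14.41
```

q6 reached its limit, so I'll use the half-turned grasp (q6 = q1 − yaw + 180) and level the tool first.

>>> servo_tool(moves=[[[-4.4, 0.1, 0], [0, 0, 0], 100], [[-4.4, 0, 0], [0, 0, 0], 100], [[0, 0, -8.5], [0, 0, 0], 100], [[0, 0, -8.5], [0, 0, 0], 100], [[0, 0, -8.5], [0, 0, 0], 100], [[0, 0, -8.5], [0, 0, 0], 100], [[0, 0, -8.5], [0, 0, 0], 100], [[0, 0, -8.5], [0, 0, 0], 100], [[0, 0, -8.5], [0, 0, 0], 100], [[0, 0, -8.5], [0, 0, 0], 100], [[0, 0, -8.5], [0, 0, 0], 100], [[0, 0, -8.5], [0, 0, 0], 100]])

```text
time: 4.2
ee_pos: [0.3617, -0.0005, 0.2075]
tcp_rot: [-179.9, -1.2, 84.4]
wrist_force: [0.5, -0.5, -0.8]
opening: 0.0855
grasp_force: 0.0
```

>>> servo_tool(moves=[[[0, 0, -8.5], [0, 0, 0], 100], [[0, 0, -8.5], [0, 0, 0], 100], [[0, 0, -8.5], [0, 0, 0], 100], [[0, 0, -8.5], [0, 0, 0], 100], [[0, 0, -8.5], [0, 0, 0], 100], [[0, 0, -8.5], [0, 0, 0], 100], [[0, 0, -8.5], [0, 0, 0], 100], [[0, 0, -8.5], [0, 0, 0], 100], [[0, 0, -8.5], [0, 0, 0], 100], [[0, 0, 0], [0, 0, 0], 100]])

```text
time: 5.2
ee_pos: [0.3617, -0.0005, 0.2075]
tcp_rot: [178.9, -0.4, 160.7]
wrist_force: [0.7, 0.3, -0.1]
opening: 0.0857
grasp_force: 0.0
```

```bash
python3 plan.py 0.443 0.2855 0.18 166.0
```

```text
t 5.2 az -5.32 then shift mm [ -9.7 297.2  27.5] tilt rotvec [ 1.1  -0.38 -0.  ] open 0.0857 q6 18.3 F [ 0.7  0.3 -0.1]
```

>>> servo_tool(moves=[[[1.1, -0.4, 0], [0, 0, 0], 100], [[0, 0, -5.3], [0, 0, 0], 100], [[0, 0, 0], [-0.001, 0.04, 0], 100], [[0, 0, 0], [-0.001, 0.04, 0], 100], [[0, 0, 0], [-0.001, 0.04, 0], 100], [[0, 0, 0], [-0.001, 0.04, 0], 100], [[0, 0, 0], [-0.001, 0.04, 0], 100], [[0, 0, 0], [-0.001, 0.04, 0.01], 100], [[0, 0, 0], [-0.001, 0.04, 0.01], 100], [[0, 0, 0], [-0.002, 0.017, 0.007], 100], [[0, 0, 0], [0, 0, 0], 100], [[0, 0, 0], [0, 0, 0], 100]])

```text
time: 6.4
ee_pos: [0.4426, 0.2849, 0.1803]
tcp_rot: [-179.9, 0.0, 165.7]
wrist_force: [-0.3, 0.7, 0.2]
opening: 0.0853
grasp_force: 0.0
```

```bash
python3 wr.py 42 60 443 285 60 w2.png;python3 plan.py 0.443 0.2855 0.014 166.0
```

```text
3583 c 440.6 286.2 mean [438.4 286.7  51.4] size 80.7 44.1 yaw -14.03
t 6.45 az -0.28 then shift mm [  0.    1.  166.8] tilt rotvec [-0.04  0.04 -0.  ] open 0.0856 q6 47.0 F [ 0.2 -0.1  0.5]
```

>>> servo_tool(moves=[[[0, 0, 0], [0.001, 0.001, 0.04], 100], [[0, 0, 0], [0, 0, 0.04], 100], [[0, 0, 0], [0, 0, 0.04], 100], [[0, 0, 0], [0, 0, 0.03], 100], [[0, 0, 0], [0, 0, 0.016], 100], [[0, 0, 0], [0, 0, 0], 30], [[0, 0, 0], [0, 0, 0], 30], [[0, 0, 0], [0, 0, 0], 30], [[0, 0, 0], [0, 0, 0], 30], [[0, 0, 0], [0, 0, 0], 30], [[0, 0, 0], [0, 0, 0], 30], [[0, 0, 0], [0, 0, 0], 30]], force=50)

```text
time: 7.65
ee_pos: [0.4434, 0.2863, 0.0167]
tcp_rot: [179.9, 0.2, 165.8]
wrist_force: [-0.4, -2.1, 7.9]
opening: 0.0434
grasp_force: 53.2
```

```bash
python3 plan.py 0.577 0.0275 0.14 186.6
```

```text
t 7.65 az -20.81 then shift mm [-102.9 -272.5 -123.3] tilt rotvec [0.08 0.17 0.  ] open 0.0434 q6 47.1 F [-0.4 -2.1  7.9]
```

>>> servo_tool(moves=[[[0, 0, 0], [0, 0, -0.03], 30], [[0, 0, 0], [0, 0, -0.045], 30], [[0, 0, 0], [0, 0, -0.045], 30], [[0, 0, -7], [0, -0.01, 0], 30], [[0, 0, -7], [-0.01, -0.03, 0], 30], [[0, 0, -6.8], [-0.01, -0.03, 0], 30], [[0, 0, 0], [-0.015, -0.04, 0], 30], [[0, 0, 0], [-0.015, -0.04, 0], 30], [[0, 0, 0], [-0.015, -0.04, 0], 30], [[0, 0, 0], [-0.02, -0.04, 0], 30], [[0, 0, 0], [-0.015, -0.03, 0], 30], [[0, 0, 0], [0, 0, 0], 30]])

```text
time: 8.85
ee_pos: [0.5589, 0.0326, 0.1347]
tcp_rot: [-179.9, 0.1, -173.6]
wrist_force: [-0.9, 1.0, -3.6]
opening: 0.0431
grasp_force: 52.8
```

```bash
python3 plan.py 0.578 0.0276 0.04 186.6
```

```text
t 8.85 az -0.21 then shift mm [-18.4  -7.1  94.7] tilt rotvec [-0.07  0.05 -0.  ] open 0.0431 q6 -3.0 F [-0.9  1.  -3.6]
```

>>> servo_tool(moves=[[[0, 0, -0.2], [-0.018, -0.007, 0], 30], [[0, 0, 0], [0, 0, 0.03], 30], [[0, 0, 0], [0, 0, 0.03], 30], [[0, 0, 0], [0, 0, 0.025], 30], [[0, 0, 0], [0, 0, 0.01], 30], [[0, 0, 0], [0, 0, 0], 30], [[0, 0, 0], [0, 0, 0], 30]])

```text
time: 9.55
ee_pos: [0.5766, 0.0312, 0.0411]
tcp_rot: [-180.0, 0.1, -173.2]
wrist_force: [-0.4, 0.3, -3.4]
opening: 0.0432
grasp_force: 52.7
```

```bash
python3 plan.py 0.578 0.0276 0.0247 186.6
```

```text
t 9.55 az 0.23 then shift mm [-1.  -3.8 16.4] tilt rotvec [-0.02  0.1  -0.  ] open 0.0432 q6 -3.7 F [-0.4  0.3 -3.4]
```

>>> servo_tool(moves=[[[0, 0, 0.2], [-0.001, -0.004, 0], 30], [[0, 0, 0], [0, 0, 0.008], 30], [[0, 0, 0], [0, 0, 0.005], 30], [[0, 0, 0], [0, 0, 0.002], 30], [[0, 0, 0], [0, 0, 0.001], 30], [[0, 0, 0], [0, 0, 0], 30]])

```text
time: 10.15
ee_pos: [0.5773, 0.027, 0.0248]
tcp_rot: [-180.0, 0.0, -173.4]
wrist_force: [-5.6, -2.7, 6.4]
opening: 0.0432
grasp_force: 54.0
```

```bash
python3 plan.py 0.578 0.0276 0.0247 186.6
```

```text
t 10.15 az 0.02 then shift mm [-0.8  0.5  0.1] tilt rotvec [-0.03  0.03 -0.  ] open 0.0432 q6 -3.9 F [-5.6 -2.7  6.4]
```

>>> servo_tool(moves=[[[0, 0, 0], [0, 0, 0], 65], [[0, 0, 0], [0, 0, 0], 65], [[0, 0, 0], [0, 0, 0], 65], [[0, 0, 0], [0, 0, -0.02], 65], [[0, 0, 0], [0, 0, -0.045], 65], [[0, 0, 0], [0, 0, -0.045], 65], [[0, 0, 0], [0, 0, -0.04], 65], [[0, 0, 0], [0, 0, 0], 65]])

```text
time: 10.95
ee_pos: [0.5797, 0.0273, 0.1801]
tcp_rot: [-179.9, 0.5, -173.4]
wrist_force: [0.7, 0.4, -0.8]
opening: 0.0553
grasp_force: 0.0
```

```bash
python3 plan.py 0.632 0.300 0.17 160; python3 wr.py 52 66 577 27 60 w3.png
```

```text
t 10.95 az 26.63 then shift mm [ 44.1 274.1  10.1] tilt rotvec [-0.06  0.54 -0.  ] open 0.0553 q6 -3.9 F [ 0.7  0.4 -0.8]
3798 c 574.7 26.9 mean [572.6  26.7  59.5] size 79.5 43.9 yaw 6.74
```

>>> servo_tool(moves=[[[0, 0.3, 7], [0, 0, 0], 75], [[0, 0.2, 7], [0, 0, 0], 75], [[0, 0, 7], [0, 0, 0], 75], [[0, 0, 5.6], [0, 0, 0], 75], [[0, 0, 0], [0.006, 0.035, 0], 75], [[0, 0, 0], [0.006, 0.04, 0], 75], [[0, 0, 0], [0.006, 0.04, 0], 75], [[0, 0, 0], [0.006, 0.04, 0], 75], [[0, 0, 0], [0.006, 0.04, 0], 75], [[0, 0, 0], [0.007, 0.04, 0], 75], [[0, 0, 0], [0.007, 0.039, 0.005], 75], [[0, 0, 0], [0, 0, 0.005], 75]])

```text
time: 12.2
ee_pos: [0.6291, 0.3041, 0.1596]
tcp_rot: [-179.7, -0.6, 160.3]
wrist_force: [0.1, 0.3, 0.4]
opening: 0.0642
grasp_force: 0.0
```

```bash
python3 - <<'E'
from h import *
z=np.load('/tmp/top.npz')
c=calibration('wrist');c={k:np.array(v) for k,v in c.items()};p,d=snap('wrist','w4.png');W=cloud(c,d)*1000
hsv=cv2.cvtColor(p,cv2.COLOR_RGB2HSV)
m=(d>0)&(W[...,2]>5.5)&(W[...,2]<25)&(np.hypot(W[...,0]-635,W[...,1]-303)<60)
m=cv2.morphologyEx(m.astype(np.uint8),cv2.MORPH_OPEN,np.ones((7,7)))>0
P=W[m];(x,y),(a,b),t=cv2.minAreaRect(P[:,:2].astype(np.float32));print(x,y,a,b,t,P.mean(0),m.sum(),'tablez',np.median(W[(W[...,2]<5)&(d>0)][:,2]))
E
python3 plan.py 0.635 0.303 0.003 160
```

```text
632.963134765625 303.5849609375 35.97691345214844 69.6860122680664 70.44146728515625 [631.54796131 304.03081644  14.00065417] 2270 tablez 1.6416400737866006
t 12.25 az 0.19 then shift mm [ -5.4   3.3 155.9] tilt rotvec [-0.36 -0.63  0.  ] open 0.0641 q6 45.4 F [-0.  -0.7 -1.4]
```

View pics/w4.png

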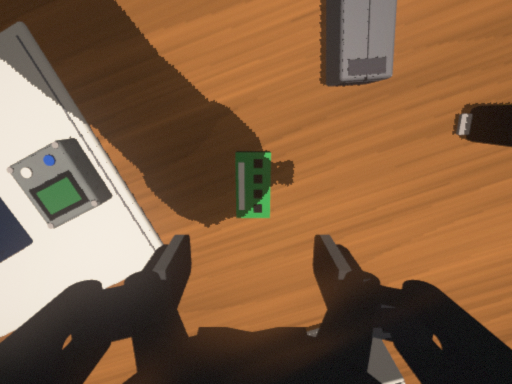

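>>> servo_tool(moves=[[[-0.4, -0.6, -0.1], [-0.005, 0.001, 0], 75], [[0, 0, 0], [0, 0, 0.04], 75], [[0, 0, 0], [0, 0, 0.04], 75], [[0, 0, 0], [0, 0, 0.035], 75], [[0, 0, 0], [0, 0, 0.02], 75], [[0, 0, 0], [0, 0, 0.01], 75], [[0, 0, 0], [0, 0, 0], 75], [[0, 0, 0], [0, 0, 0], 75]])

```text
time: 13.05
ee_pos: [0.6361, 0.299, 0.0198]
tcp_rot: [179.7, 0.2, 160.1]
wrist_force: [-0.3, -0.3, -0.1]
opening: 0.064
grasp_force: 0.0
```

```bash
python3 plan.py 0.634 0.3034 0.002 160.4
```

```text
t 13.05 az -0.32 then shift mm [ 3.4  3.5 17.8] tilt rotvec [0.3  0.25 0.  ] open 0.064 q6 45.1 F [-0.3 -0.3 -0.1]
```

>>> servo_tool(moves=[[[0.3, 0.2, -0.3], [0.0035, 0.0035, 0.008], 75], [[0, 0, 0], [0, 0, 0.006], 75], [[0, 0, 0], [0, 0, 0], 75], [[0, 0, 0], [0, 0, 0], 75]])

```text
time: 13.45
ee_pos: [0.6331, 0.3039, 0.004]
tcp_rot: [-179.9, -0.0, 160.4]
wrist_force: [0.5, 0.5, -0.1]
opening: 0.0638
grasp_force: 0.0
```

```bash
python3 plan.py 0.634 0.3034 0.002 160.4
```

```text
t 13.45 az 0.03 then shift mm [-1.  -0.1  2. ] tilt rotvec [-0.1  -0.05  0.  ] open 0.0638 q6 45.2 F [ 0.5  0.5 -0.1]
```

>>> servo_tool(moves=[[[0, 0, 0], [-0.001, 0, 0], 25], [[0, 0, 0], [0, 0, 0], 25], [[0, 0, 0], [0, 0, 0], 25], [[0, 0, 0], [0, 0, 0], 25], [[0, 0, 0], [0, 0, 0], 25], [[0, 0, 0], [0, 0, 0], 25]], force=30)

```text
time: 14.05
ee_pos: [0.6344, 0.3036, 0.0046]
tcp_rot: [-179.9, 0.0, 160.4]
wrist_force: [0.1, -1.3, 4.1]
opening: 0.0348
grasp_force: 31.0
```

```bash
python3 plan.py 0.5765 0.0275 0.14 186.6
```

```text
t 14.05 az -26.18 then shift mm [  89.3 -267.6 -135.4] tilt rotvec [-0.05  0.   -0.  ] open 0.0348 q6 45.2 F [ 0.1 -1.3  4.1]
```

>>> servo_tool(moves=[[[0, 0, 0], [0, 0, -0.02], 25], [[0, 0, 0], [0, 0, -0.04], 25], [[0, 0, 0], [0, 0, -0.04], 25], [[0, 0, 0], [0, 0, -0.04], 25], [[0, 0, 0], [0, 0, 0], 25]])

```text
time: 14.55
ee_pos: [0.636, 0.3045, 0.1508]
tcp_rot: [179.7, 0.3, 160.4]
wrist_force: [0.1, -0.3, -0.0]
opening: 0.0348
grasp_force: 30.5
```

```bash
cat > tp.py <<'E'
import sys
from h import *
p,d=snap('top',sys.argv[1]);c=calibration('top');W=cloud(c,d)*1000
def rect(name,cx,cy,r,zlo,zhi):
    m=(d>0)&(np.hypot(W[...,0]-cx,W[...,1]-cy)<r)&(W[...,2]>zlo)&(W[...,2]<zhi)
    if m.sum()<40: return print(name,'none')
    P=W[m];(x,y),(a,b),t=cv2.minAreaRect(P[:,:2].astype(np.float32))
    if a<b:a,b,t=b,a,t+90
    print(name,m.sum(),'c',round(x,1),round(y,1),'mean',np.round(P.mean(0),1),'size',round(a,1),round(b,1),'yaw',round((t+90)%180-90,1))
rect('cell',577,27.5,55,50,64);rect('bal',577,27.5,55,64,80);rect('cont',489.5,-83,50,45,70);rect('fuse',671,38,45,26,45);rect('ctrl',588,-71,55,30,55);rect('meter',566,127,55,30,48)
E
python3 tp.py top1.png; python3 plan.py 0.577 0.0275 0.14 186.6
```

```text
cell 538 c 576.9 27.1 mean [577.   27.1  57.5] size 80.3 43.7 yaw 6.5
bal none
cont none
fuse none
ctrl 627 c 586.7 -71.7 mean [588.4 -71.   42.1] size 74.8 60.0 yaw 6.9
meter 635 c 565.6 127.1 mean [565.3 126.6  38. ] size 70.3 59.9 yaw 6.8
t 14.6 az -26.18 then shift mm [  89.8 -268.2    7.3] tilt rotvec [0.12 0.16 0.  ] open 0.035 q6 45.2 F [ 0.2 -0.4 -0.4]
```

View pics/top1.png

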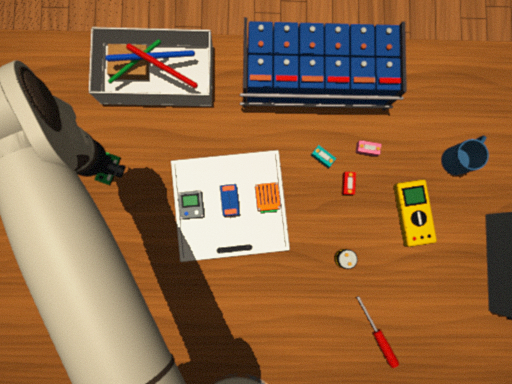

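The cell at (230,200) stands midway within 1 mm, square with the board, and the balancer is held at (108,168). Next I'll carry the balancer over.

>>> servo_tool(moves=[[[0, 0, -7], [0, -0.01, 0], 25], [[0, 0, -7], [0, -0.02, 0], 25], [[0, 0, -7], [0.01, -0.03, 0], 25], [[0, 0, -5.2], [0.01, -0.03, 0], 25], [[0, 0, 0], [0.015, -0.035, 0], 25], [[0, 0, 0], [0.015, -0.04, 0], 25], [[0, 0, 0], [0.015, -0.04, 0], 25], [[0, 0, 0], [0.015, -0.04, 0], 25], [[0, 0, 0], [0, -0.025, 0.01], 25], [[0, 0, 0], [0, 0, 0], 25], [[0, 0, 0], [0, 0, 0], 25]])

```text
time: 15.7
ee_pos: [0.5649, 0.0295, 0.133]
tcp_rot: [-180.0, -0.2, -173.5]
wrist_force: [0.4, 0.2, -0.9]
opening: 0.0347
grasp_force: 30.5
```

```bash
python3 plan.py 0.5772 0.0271 0.0626 186.6
```

```text
t 15.7 az -0.05 then shift mm [-12.   -3.8  70.4] tilt rotvec [-0.03 -0.21  0.  ] open 0.0347 q6 -3.5 F [ 0.4  0.2 -0.9]
```

>>> servo_tool(moves=[[[0, -0.2, 0], [-0.012, -0.004, 0], 25], [[0, 0, 0], [0, 0, 0.02], 25], [[0, 0, 0], [0, 0, 0.02], 25], [[0, 0, 0], [0, 0, 0.015], 25], [[0, 0, 0], [0, 0, 0.005], 25], [[0, 0, 0], [0, 0, 0], 25], [[0, 0, 0], [0, 0, 0], 25]])

```text
time: 16.4
ee_pos: [0.5786, 0.0275, 0.0753]
tcp_rot: [-179.9, 0.2, -173.4]
wrist_force: [-0.2, -0.3, -0.5]
opening: 0.0353
grasp_force: 30.5
```

```bash
python3 plan.py 0.5772 0.0271 0.0626 186.6
```

```text
t 16.4 az 0.04 then shift mm [ 1.5 -0.2 12.7] tilt rotvec [-0.06  0.18 -0.  ] open 0.0353 q6 -3.9 F [-0.2 -0.3 -0.5]
```

>>> servo_tool(moves=[[[0, 0.2, 0], [0.0015, 0, 0.005], 25], [[0, 0, 0], [0, 0, 0.004], 25], [[0, 0, 0], [0, 0, 0.002], 25], [[0, 0, 0], [0, 0, 0.001], 25], [[0, 0, 0], [0, 0, 0], 25], [[0, 0, 0], [0, 0, 0], 25]])

```text
time: 17.0
ee_pos: [0.5767, 0.027, 0.0626]
tcp_rot: [-179.9, -0.1, -173.4]
wrist_force: [0.7, 0.1, -0.5]
opening: 0.035
grasp_force: 30.6
```

```bash
python3 plan.py 0.5772 0.0271 0.0626 186.6
```

```text
t 17.0 az 0.02 then shift mm [-0.5  0.  -0. ] tilt rotvec [-0.06 -0.06  0.  ] open 0.035 q6 -3.9 F [ 0.7  0.1 -0.5]
```

>>> servo_tool(moves=[[[0, 0, 0], [0, 0, 0.0008], 25], [[0, 0, 0], [0, 0, 0], 25], [[0, 0, 0], [0, 0, 0], 25]])

```text
time: 17.3
ee_pos: [0.5768, 0.027, 0.0626]
tcp_rot: [-179.9, -0.0, -173.4]
wrist_force: [-2.6, -1.1, 5.9]
opening: 0.0351
grasp_force: 31.1
```

>>> servo_tool(moves=[[[0, 0, 0], [0, 0, 0.0005], 25], [[0, 0, 0], [0, 0, 0], 25], [[0, 0, 0], [0, 0, 0], 25]])

```text
time: 17.6
ee_pos: [0.5767, 0.027, 0.0625]
tcp_rot: [-179.9, -0.0, -173.4]
wrist_force: [-3.7, -0.9, 8.4]
opening: 0.0353
grasp_force: 31.5
```

>>> servo_tool(moves=[[[0, 0, 0], [0, 0, 0], 60], [[0, 0, 0], [0, 0, 0], 60], [[0, 0, 0], [0, 0, 0], 60], [[0, 0, 0], [0, 0, -0.02], 60], [[0, 0, 0], [0, 0, -0.04], 90], [[0, 0, 0], [0, 0, -0.04], 90], [[0, 0, 0], [0, 0, 0], 90]])

```text
time: 18.3
ee_pos: [0.5788, 0.0273, 0.167]
tcp_rot: [-179.9, 0.4, -173.4]
wrist_force: [0.1, -0.2, -0.2]
opening: 0.0766
grasp_force: 0.0
```

```bash
python3 wr.py 64 85 577 27 60 w5.png; python3 plan.py 0.4305 -0.275 0.14 186.6
```

```text
3308 c 575.6 27.1 mean [573.7  27.   72. ] size 70.0 36.0 yaw 6.76
t 18.35 az 0.02 then shift mm [ 181.4 -283.2   24.1] tilt rotvec [-0.08  0.21 -0.  ] open 0.0768 q6 -3.9 F [-0.2 -1.1 -0.6]
```

View pics/w5.png

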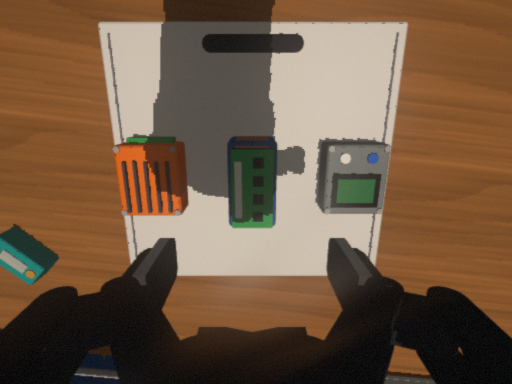

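The balancer at (252,185) lies centred and square on the cell. Next is the contactor.

>>> servo_tool(moves=[[[0, 0, 0], [0.02, -0.031, 0], 100], [[0, 0, 0], [0.02, -0.031, 0], 100], [[0, 0, 0], [0.02, -0.031, 0], 100], [[0, 0, 0], [0.02, -0.031, 0], 100], [[0, 0, 0], [0.02, -0.031, 0], 100], [[0, 0, 0], [0.02, -0.032, 0], 100], [[0, 0, 0], [0.02, -0.032, 0], 100], [[0, 0, 0], [0.02, -0.032, 0], 100], [[0, 0, 0], [0.021, -0.032, 0], 100], [[0, 0, 0], [0, 0, 0.02], 100], [[0, 0, 0], [0, 0, 0], 100], [[0, 0, 0], [0, 0, 0], 100]])

```text
time: 19.55
ee_pos: [0.4292, -0.2743, 0.1409]
tcp_rot: [180.0, -0.2, -173.4]
wrist_force: [0.5, 0.5, 0.5]
opening: 0.0857
grasp_force: 0.0
```

```bash
python3 wr.py 44 60 430 -275 45 w6.png; python3 plan.py 0.4305 -0.275 0.017 186.6
```

```text
2610 c 427.5 -276.7 mean [ 426.2 -276.9   52.2] size 49.2 48.5 yaw 6.42
t 19.6 az 0.06 then shift mm [ -0.8  -0.8 124.6] tilt rotvec [-0.03 -0.1   0.  ] open 0.0855 q6 -39.2 F [-0.3  0.4 -0.2]
```

>>> servo_tool(moves=[[[0, 0, 0], [0, -0.001, 0.03], 100], [[0, 0, 0], [0, 0, 0.04], 100], [[0, 0, 0], [0, 0, 0.03], 100], [[0, 0, 0], [0, 0, 0.02], 100], [[0, 0, 0], [0, 0, 0.004], 100], [[0, 0, 0], [0, 0, 0], 100], [[0, 0, 0], [0, 0, 0], 40], [[0, 0, 0], [0, 0, 0], 40], [[0, 0, 0], [0, 0, 0], 40], [[0, 0, 0], [0, 0, 0], 40], [[0, 0, 0], [0, 0, 0], 40], [[0, 0, 0], [0, 0, 0], 40]], force=50)

```text
time: 20.8
ee_pos: [0.4304, -0.2765, 0.0193]
tcp_rot: [-179.9, 0.0, -173.4]
wrist_force: [-0.6, 0.2, 5.5]
opening: 0.0487
grasp_force: 51.1
```

```bash
python3 plan.py 0.4895 -0.083 0.09 186.6
```

```text
t 20.8 az 0.02 then shift mm [-81.  185.4 -70.7] tilt rotvec [-0.14  0.04 -0.  ] open 0.0487 q6 -39.3 F [-0.6  0.2  5.5]
```

>>> servo_tool(moves=[[[0, 0, 0], [0, 0, -0.03], 40], [[0, 0, 0], [0, 0, -0.04], 40], [[0, 0, 0], [-0.01, 0.02, 0], 40], [[0, 0, 0], [-0.015, 0.035, 0], 40], [[0, 0, 0], [-0.015, 0.035, 0], 40], [[0, 0, 0], [-0.015, 0.035, 0], 40], [[0, 0, 0], [-0.015, 0.035, 0], 40], [[0, 0, 0], [-0.011, 0.025, 0], 40], [[0, 0, 0], [0, 0, 0], 40], [[0, 0, 0], [0, 0, 0], 40]])

```text
time: 21.8
ee_pos: [0.4889, -0.0825, 0.0877]
tcp_rot: [-179.9, -0.1, -173.3]
wrist_force: [-0.8, -0.3, -2.7]
opening: 0.0487
grasp_force: 52.6
```

```bash
python3 plan.py 0.4893 -0.0831 0.0273 186.6
```

```text
t 21.8 az 0.1 then shift mm [-0.4 -0.6 60.4] tilt rotvec [-0.08 -0.06  0.  ] open 0.0487 q6 -16.2 F [-0.8 -0.3 -2.7]
```

>>> servo_tool(moves=[[[0, 0, 0.1], [-0.0004, -0.0006, 0.02], 40], [[0, 0, 0], [0, 0, 0.02], 40], [[0, 0, 0], [0, 0, 0.01], 40], [[0, 0, 0], [0, 0, 0.005], 40], [[0, 0, 0], [0, 0, 0.002], 40], [[0, 0, 0], [0, 0, 0], 40], [[0, 0, 0], [0, 0, 0], 40]])

```text
time: 22.5
ee_pos: [0.4896, -0.0836, 0.0312]
tcp_rot: [-179.9, -0.0, -173.5]
wrist_force: [-0.0, -0.4, -2.1]
opening: 0.0488
grasp_force: 52.6
```

```bash
python3 plan.py 0.4893 -0.0831 0.0273 186.6
```

```text
t 22.5 az -0.09 then shift mm [0.2 0.6 3.9] tilt rotvec [-0.08 -0.01  0.  ] open 0.0488 q6 -16.2 F [-0.  -0.4 -2.1]
```

>>> servo_tool(moves=[[[0, 0, 0], [0, 0.0005, 0.002], 40], [[0, 0, 0], [0, 0, 0.0015], 40], [[0, 0, 0], [0, 0, 0.001], 40], [[0, 0, 0], [0, 0, 0], 40], [[0, 0, 0], [0, 0, 0], 40]])

```text
time: 23.0
ee_pos: [0.4894, -0.0829, 0.0273]
tcp_rot: [-179.9, -0.0, -173.5]
wrist_force: [-4.6, 0.3, 10.2]
opening: 0.0488
grasp_force: 54.0
```

```bash
python3 plan.py 0.4893 -0.0831 0.0273 186.6
```

```text
t 23.0 az -0.07 then shift mm [ 0.1 -0.2  0. ] tilt rotvec [-0.07 -0.    0.  ] open 0.0488 q6 -16.1 F [-4.6  0.3 10.2]
```

>>> servo_tool(moves=[[[0, 0, 0], [0, 0, 0], 75], [[0, 0, 0], [0, 0, 0], 75], [[0, 0, 0], [0, 0, 0], 75], [[0, 0, 0], [0, 0, -0.03], 75], [[0, 0, 0], [0, 0, -0.045], 75], [[0, 0, 0], [0, 0, -0.045], 75], [[0, 0, 6.6], [0, 0, 0], 75], [[0, 0, 0], [0, 0, 0], 75]])

```text
time: 23.8
ee_pos: [0.4899, -0.0829, 0.147]
tcp_rot: [-179.9, 0.1, 179.8]
wrist_force: [-0.3, -0.4, -0.8]
opening: 0.064
grasp_force: 0.0
```

```bash
python3 plan.py 0.628 -0.287 0.14 180
```

```text
t 23.8 az -0.18 then shift mm [-138.1 -204.1    7. ] tilt rotvec [-0.09  0.07 -0.  ] open 0.064 q6 -9.4 F [-0.3 -0.4 -0.8]
```

>>> servo_tool(moves=[[[0, 0, 0], [-0.02, -0.03, 0], 75], [[0, 0, 0], [-0.023, -0.034, 0], 75], [[0, 0, 0], [-0.024, -0.035, 0], 75], [[0, 0, 0], [-0.024, -0.035, 0], 75], [[0, 0, 0], [-0.024, -0.035, 0], 75], [[0, 0, 0], [-0.023, -0.035, 0], 75], [[0, 0, 0], [0, 0, 0.007], 75], [[0, 0, 0], [0, 0, 0], 75], [[0, 0, 0], [0, 0, 0], 75]])

```text
time: 24.7
ee_pos: [0.6262, -0.2861, 0.138]
tcp_rot: [-180.0, -0.2, -180.0]
wrist_force: [-0.9, -0.2, 1.3]
opening: 0.0643
grasp_force: 0.0
```

```bash
python3 wr.py 21 40 630.6 -286.7 45 w7.png; python3 plan.py 0.6306 -0.2867 0.006 180
```

```text
2099 c 626.8 -289.9 mean [ 624.9 -289.8   29.6] size 60.3 30.0 yaw -3.16
t 24.75 az 0.02 then shift mm [ -4.2  -0.7 133.1] tilt rotvec [-0.04 -0.09  0.  ] open 0.0644 q6 -24.5 F [-0.2 -0.3 -0.1]
```

View pics/w7.png

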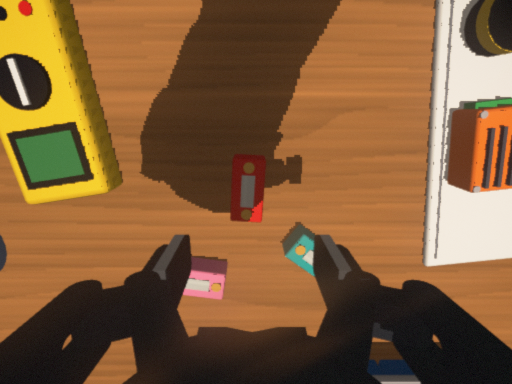

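The red fuse is at (248,188), with yaw −3.2° and clear of the teal and pink look-alikes. I'll grasp it across its width.

>>> servo_tool(moves=[[[0, 0, 3.2], [-0.0025, -0.0025, 0.02], 75], [[0, 0, 0], [0, 0, 0.035], 75], [[0, 0, 0], [0, 0, 0.035], 75], [[0, 0, 0], [0, 0, 0.02], 75], [[0, 0, 0], [0, 0, 0.01], 75], [[0, 0, 0], [0, 0, 0], 75], [[0, 0, 0], [0, 0, 0], 75]])

```text
time: 25.45
ee_pos: [0.6299, -0.2895, 0.0209]
tcp_rot: [-179.9, 0.1, 176.8]
wrist_force: [1.0, -0.2, 1.2]
opening: 0.0641
grasp_force: 0.0
```

```bash
python3 plan.py 0.6283 -0.2888 0.008 176.8
```

```text
t 25.45 az -0.04 then shift mm [ 1.6  0.6 12.9] tilt rotvec [-0.11  0.05 -0.  ] open 0.0641 q6 -21.4 F [ 1.  -0.2  1.2]
```

>>> servo_tool(moves=[[[0, 0, 0], [0.0015, 0.0005, 0.008], 75], [[0, 0, 0], [0, 0, 0.004], 75], [[0, 0, 0], [0, 0, 0], 75], [[0, 0, 0], [0, 0, 0], 20], [[0, 0, 0], [0, 0, 0], 20], [[0, 0, 0], [0, 0, 0], 20], [[0, 0, 0], [0, 0, 0], 20], [[0, 0, 0], [0, 0, 0], 20], [[0, 0, 0], [0, 0, 0], 20]], force=35)

```text
time: 26.35
ee_pos: [0.6281, -0.2892, 0.0074]
tcp_rot: [-179.9, -0.0, 176.7]
wrist_force: [-0.2, -1.3, 3.4]
opening: 0.0292
grasp_force: 36.1
```

>>> servo_tool(moves=[[[0, 0, 0], [0, 0, -0.02], 20], [[0, 0, 0], [0, 0, -0.04], 20], [[0, 0, 0], [0, 0, -0.045], 20], [[0, 0, 0], [0, 0, -0.045], 20], [[0, 0, 8], [0, 0, 0], 20], [[0, 0, 8], [0, 0, 0], 20], [[0, 0, 8], [0, 0, 0], 20], [[0, 0, 8], [0, 0, 0], 20], [[0, 0, 8], [0, 0, 0], 20], [[0, 0, 8], [0, 0, 0], 20], [[0, 0, 8], [0, 0, 0], 20], [[0, 0, 8], [0, 0, 0], 20]])

```text
time: 27.55
ee_pos: [0.6278, -0.2887, 0.1564]
tcp_rot: [-179.9, -0.0, 112.4]
wrist_force: [-0.1, 0.6, -0.9]
opening: 0.0293
grasp_force: 35.6
```

>>> servo_tool(moves=[[[0, 0, 8], [0, 0, 0], 20], [[0, 0, 8], [0, 0, 0], 20], [[0, 0, 0], [0, 0, 0], 20], [[0, 0, 0], [0, 0, 0], 20]])

```text
time: 27.95
ee_pos: [0.6279, -0.2888, 0.1566]
tcp_rot: [-179.9, 0.0, 97.0]
wrist_force: [0.6, -0.2, -0.6]
opening: 0.0297
grasp_force: 35.6
```

```bash
python3 plan.py 0.6714 0.0383 0.13 96.6
```

```text
t 27.95 az 0.36 then shift mm [319.9  80.9  26.6] tilt rotvec [-0.11  0.03 -0.  ] open 0.0297 q6 58.4 F [ 0.6 -0.2 -0.6]
```

>>> servo_tool(moves=[[[0, 0, 0.4], [0.02, 0.005, 0], 20], [[0, 0, 0], [0.035, 0.009, 0], 20], [[0, 0, 0], [0.035, 0.009, 0], 20], [[0, 0, 0], [0.035, 0.009, 0], 20], [[0, 0, 0], [0.035, 0.009, 0], 20], [[0, 0, 0], [0.035, 0.009, 0], 20], [[0, 0, 0], [0.035, 0.009, 0], 20], [[0, 0, 0], [0.035, 0.009, 0], 20], [[0, 0, 0], [0.035, 0.009, 0], 20], [[0, 0, 0], [0.02, 0.004, 0], 20], [[0, 0, 0], [0, 0, 0], 20], [[0, 0, 0], [0, 0, 0], 20]])

```text
time: 29.15
ee_pos: [0.673, 0.0383, 0.1564]
tcp_rot: [-179.9, 0.1, 96.5]
wrist_force: [0.0, -0.3, -2.0]
opening: 0.0292
grasp_force: 35.6
```

```bash
python3 plan.py 0.6714 0.0381 0.0154 96.6
```

```text
t 29.15 az -0.09 then shift mm [  0.   -1.6 141. ] tilt rotvec [-0.1   0.07 -0.  ] open 0.0292 q6 86.8 F [ 0.  -0.3 -2. ]
```

>>> servo_tool(moves=[[[0, 0, -0.1], [0, -0.0015, 0.02], 20], [[0, 0, 0], [0, 0, 0.035], 20], [[0, 0, 0], [0, 0, 0.035], 20], [[0, 0, 0], [0, 0, 0.025], 20], [[0, 0, 0], [0, 0, 0.01], 20], [[0, 0, 0], [0, 0, 0.005], 20], [[0, 0, 0], [0, 0, 0], 20], [[0, 0, 0], [0, 0, 0], 20]])

```text
time: 29.95
ee_pos: [0.6724, 0.0376, 0.0283]
tcp_rot: [179.9, 0.1, 96.4]
wrist_force: [0.7, -0.0, -1.0]
opening: 0.0292
grasp_force: 35.6
```

```bash
python3 plan.py 0.6714 0.0381 0.0154 96.6
```

```text
t 29.95 az -0.18 then shift mm [ 0.6 -0.9 12.9] tilt rotvec [0.06 0.07 0.  ] open 0.0292 q6 86.8 F [ 0.7 -0.  -1. ]
```

>>> servo_tool(moves=[[[0, 0, -0.2], [0.0005, -0.001, 0.006], 20], [[0, 0, 0], [0, 0, 0.004], 20], [[0, 0, 0], [0, 0, 0.002], 20], [[0, 0, 0], [0, 0, 0.001], 20], [[0, 0, 0], [0, 0, 0], 20], [[0, 0, 0], [0, 0, 0], 20]])

```text
time: 30.55
ee_pos: [0.6705, 0.0382, 0.0154]
tcp_rot: [-180.0, 0.1, 96.6]
wrist_force: [-5.9, -0.3, 10.8]
opening: 0.0293
grasp_force: 37.1
```

>>> servo_tool(moves=[[[0, 0, 0], [0, 0, 0.0006], 20], [[0, 0, 0], [0, 0, 0], 20], [[0, 0, 0], [0, 0, 0], 20]])

```text
time: 30.85
ee_pos: [0.6705, 0.0382, 0.0154]
tcp_rot: [180.0, 0.1, 96.6]
wrist_force: [-8.0, -0.3, 14.4]
opening: 0.0291
grasp_force: 37.6
```

>>> servo_tool(moves=[[[0, 0, 0], [0, 0, -0.0005], 50], [[0, 0, 0], [0, 0, 0], 50], [[0, 0, 0], [0, 0, 0], 50], [[0, 0, 0], [0, 0, -0.02], 50], [[0, 0, 0], [0, 0, -0.045], 50], [[0, 0, 0], [0, 0, -0.045], 50], [[0, 0, 0], [0, 0, -0.045], 50], [[0, 0, 0], [-0.03, -0.01, -0.02], 50], [[0, 0, 0], [-0.035, -0.01, 0], 50], [[0, 0, 0], [-0.035, -0.01, 0], 50], [[0, 0, 0], [-0.035, -0.01, 0], 50], [[0, 0, 0], [-0.035, -0.01, 0], 50]])

```text
time: 32.05
ee_pos: [0.6402, -0.1376, 0.1884]
tcp_rot: [-179.9, 0.1, 96.6]
wrist_force: [0.1, -0.7, 0.5]
opening: 0.0425
grasp_force: 0.0
```

>>> servo_tool(moves=[[[0, 0, 0], [-0.035, -0.02, 0], 50], [[0, 0, 0], [-0.035, -0.02, 0], 50], [[0, 0, 0], [-0.035, -0.02, 0], 50], [[0, 0, 0], [-0.035, -0.02, 0], 50], [[0, 0, 0], [-0.035, -0.02, 0], 50], [[0, 0, 0], [-0.035, -0.02, 0], 50], [[0, 0, 0], [-0.03, -0.02, 0], 50], [[0, 0, 0], [0, 0, 0], 50], [[0, 0, 0], [0, 0, 0], 50]])

```text
time: 32.95
ee_pos: [0.5287, -0.3914, 0.1887]
tcp_rot: [-179.9, 0.0, 96.5]
wrist_force: [1.0, 0.1, 0.5]
opening: 0.0426
grasp_force: 0.0
```

```bash
python3 tp.py top2.png
```

```text
cell 140 c 577.3 27.1 mean [572.7  25.6  56.9] size 80.4 43.7 yaw 6.8
bal 401 c 577.7 27.4 mean [577.4  27.3  70.1] size 69.8 36.0 yaw 6.5
cont 303 c 488.8 -82.1 mean [488.9 -82.3  58. ] size 48.1 45.5 yaw -89.4
fuse 270 c 672.7 40.5 mean [672.1  40.5  35.7] size 59.7 30.4 yaw -84.2
ctrl 625 c 588.8 -71.5 mean [588.5 -71.   42.2] size 70.3 60.0 yaw 6.6
meter 633 c 565.7 127.1 mean [565.5 126.6  37.8] size 70.0 60.2 yaw 6.7
```

View pics/top2.png

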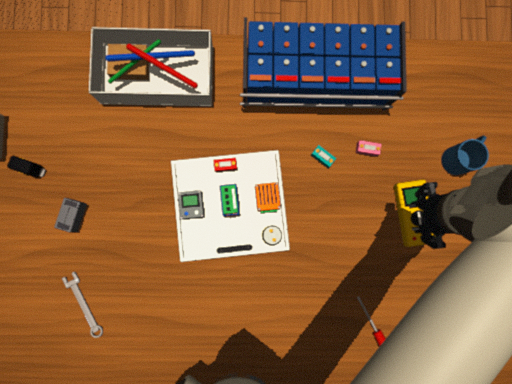

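All parts are in place: the fuse at (225,165), balancer on cell at (230,200) and contactor at (272,235). Errors are about 2 mm or less, and the gripper is clear, 0.19 m up.

```bash
python3 -c "
from workcell import job_done
print(job_done())"
```

```text
the job is handed in; nothing more can be done
None
```

I placed the cell, balancer, contactor and fuse as asked, measured within about 2 mm and 1° of target from the top camera, left the spent cell and multimeter alone, and handed the job in at about 33 s.

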